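# Refit a book-truck wheel and secure it with a spring clip

### The job

The upturned castor plate of our book truck is on the returns desk: put the loose wheel over its axle stub, down onto the shoulder, then slide the straight leg of the hairpin clip through the cross hole in the stub until the sprung leg snaps round the stub and the clip is fully home. The stub's height was set by hand, so feel for the hole and push the clip in gently. Let go of everything and leave the rest of the desk as it is.

Things in the scene. Friction and masses are not known exactly. Their poses are not given: they have to be found in the camera images.
- mount: upturned steel castor plate, 110 (x) x 80 (y) x 8 mm, fixed, four bolt heads at its corners; origin at the centre of its underside on the desk. A round boss in its middle, 34 mm across, ends in a flat shoulder 22 mm above the desk. From it stands a vertical round steel axle stub, 18 mm across, its top edge tapered over 3 mm to 12 mm across; see mount_axis.
- mount_axis (a point): point on the stub's axis at shoulder height, 22 mm up; axes as the plate's. An 8.6 mm square cross hole runs right through the stub along the plate's x, crossing its axis, open at both ends, its centre always 12 mm below the stub's top. The stub is stiff but was set by hand: hole centre 54 to 74 mm (top 66 to 86 mm) above the desk, differing each time and in no measured pose: feel for it.
- wheel: loose wheel lying flat, black tyre, grey hub, 60 mm across, 20 mm thick, through-bore 21 mm across, about 0.12 kg; origin at the centre of its underside, z along its axis; same either way up. On the shoulder its underside is 22 mm and its top 42 mm above the desk.
- clip: loose hairpin clip lying flat, 0.07 kg: black finger grip (x -13.5 to 13.5, y -6 to 18, z -8 to 8 mm), wire loop behind, two steel legs to +x. Origin on the straight leg's axis, at the middle of the grip's length and height, 8 mm above the desk as it lies. Straight leg: 6.4 mm round, along x at y = 0 to x = 56, then a 5 mm nose to x = 62. More than 25 N against stub or plate damages it.
- clip_bow (a point): on the straight leg's axis at x = 24 mm of the clip's frame, beside the middle of the sprung leg's bow; lies on the stub's axis (to 2 mm) when the clip is home, the grip's front face, the hard stop, then being about 1.5 mm from the stub. The sprung leg (5 mm wire, +y side) has its throat at x = 33 and flares to its end at x = 47, y = 13 mm.
- clip_leg (a joint): opening of the sprung leg, rad (1.1 Nm/rad, pivot in the grip): 0 relaxed, about 0.15 while its throat rides over the stub, 0.02 to 0.08 when it hugs the stub. It first meets the stub when the stub's axis is at about x = 43 mm of the clip; getting over takes a push of about 4 to 12 N, then it snaps back.
- stapler: bystander: black stapler, 154 x 38 x 48 mm, origin centre of underside
- calculator: bystander: grey pocket calculator, 116 x 70 x 17 mm, origin centre of underside
- tape_1: bystander: roll of tape lying flat, 96 mm across, 25 mm high, origin centre of underside
- eraser: bystander: eraser, 23 x 58 x 13 mm, origin centre of underside
- glue_stick: bystander: lying glue stick, 25 x 104 x 25 mm, origin centre of underside
- pen_1: bystander: black pen, 145 mm long, 9 mm thick, origin centre of underside
Mind the look-alikes: they are no part of the job. What is shaped like the mount but orange or white is not meant.

How it is judged:
On the way, in this order (a step that is already met when the one before it is completed fails the run):
1. the wheel is on the stub, flat on the shoulder (horizontal distance between wheel and mount_axis below 0.003 m and height (world z) of wheel between 0.0195 and 0.0245 m and angle between wheel's own z axis and vertical below 0.1 rad), for 0.2 s.
2. the clip is through the cross hole and hugs the stub above the wheel (all of step 1 and horizontal distance between clip_bow and mount_axis below 0.0032 m and height (world z) of clip_bow between 0.049 and 0.0765 m and angle between the z axis of clip and the z axis of mount, either way round below 0.3 rad and value of joint clip_leg between 0.01 and 0.1 rad), for 0.2 s.
At the end, for the whole second after the job is handed in: Wheel flat on the shoulder (underside 19.5-24.5 mm up, centred to 3 mm); clip through the cross hole, level to 0.3 rad, bow point within 3.2 mm of the stub axis from above and 49-76.5 mm up, sprung leg hugging it (joint 0.01-0.1 rad); both at rest (all of step 2 and linear speed of each of wheel, clip below 0.02 m/s); the robot touches nothing.
It fails at once if the clip is forced: more than 25 N between it and the stub or plate (contact force between clip and mount above 25 N).
It fails at once if a bystander (stapler, calculator, tape, eraser, glue stick, pen) is pushed more than 30 mm away (distance of any of stapler, calculator, tape_1, eraser, glue_stick, pen_1 from where it was at the start of the episode above 0.03 m).
It also fails if it takes over 61 s, if anything falls off the work surface, if the arm or the gripper's body presses on something with over 40 N, if the wrist force passes 120 N, or if a joint passes its speed limit or range.

### The arm

A 6-joint arm with a two-finger parallel gripper is mounted at the origin on a cart in front of the work surface, level with it; the furniture and walls round the work are solid. World frame = base frame: x ahead of the robot, y to its left, z up, the work surface at z = 0. Lengths are in m, angles in rad, forces in N, time in s.
With the tool pointing down it reaches from about 0.35 to 0.975 m from the base axis. Payload 4.9 kg.
Tool frame: the origin (TCP) lies at the very end of the fingers, on their centre line; the grasp point (between the pads) lies 19 mm behind it (pinch_z is the distance from the TCP to the grasp point, in m); z points along the fingers, y is the line along which they close (so a half turn about z gives the same grasp; the last joint's range is limited). The gripper opens to 85 mm and grips with 20 to 120 N. Pads are 22 mm wide; open, the fingers measure 114 mm over their backs; the gripper's body (76 mm by 85 mm) begins 54 mm behind the grasp point. The pads swing forward as they close: fully open they stand 13 mm farther back than shut.
Start: joints at [-1.306, 0.053, 1.613, -0, 1.476, -0.119], TCP at [0.234, -0.58, 0.194] pointing down, gripper open.
Joint ranges: [-3.01, 3.01], [-1.01, 2.22], [0.06, 2.58], [-1.02, 4.17], [0.09, 2.62], [-3.14, 3.14]. Speed limits (rad/s): [2.57, 2.57, 3.14, 3.14, 3.14, 3.14].

### API

Orientations are given as a unit quaternion [w, x, y, z].
In Python, from plant import * gives the robot as it stands. The module is installed in compiled form; this text tells all that it offers.
- The arm moves only by the tool play_rows, never from a script. Its arguments are lists of equal length, an entry for each row: "linear": the shift along the world's x, y, z in m, a list of three; "turn": the turn about the world's z in degrees. A call has 1 to 8 rows; each row shifts and turns the commanded pose from where the row before left it; what a row does not reach is not made up. A row lasts 1/8 s, in which the tool goes at most 62.5 mm and 10.7 degrees, less where a joint would pass 70% of its speed; a pose out of reach is approached as far as the arm can. A call is refused whole if a number of a shift passes 0.0625 or a number of a turn 10.7, either way. A call with a gripper value outside its range is refused whole. "hand" is the finger opening in m, from 0 to 0.0854, set as the call begins (left out, the last holds). The fingers move at their own pace and stop on an object; the grip force is fixed at half the most. Time passes only in rows, so rows that do not move let the fingers close. It gives the time, the measured TCP pose, the force, the opening and the grip force at its end, in the units of the state.
- state(): the state, without advancing time (a new reading comes with each control period).
- grab_frame(name): name is "scene" or "top" or "wrist"; returns the picture (400x640x3 uint8, red, green, blue); there is no depth.
- camera_info(name): a dict with "camera_matrix" (3x3 intrinsics, pixels), "distortion" ([k1, k2, p1, p2, k3] as OpenCV has them; the pictures are not rectified), "origin" and "attitude" of the camera in the world; the wrist camera has in their place "mount" (4x4, takes a point from camera to tool coordinates, whose origin is the TCP and whose axes are the flange's). Camera axes: x right, y down, z forward; pixel columns grow to the right and rows downward; lengths in m; the calibration is good to about 2 mm. A picture is of the moment at which its call begins: read the wrist's pose just before it. camera_info takes no time and is no camera call.
- job_done(): hands the job in; it is judged then, once.
Trained networks look in the newest picture that a camera, given by its name, has taken for a name from the list of things; names that differ only in an ending like _2 or _b are one class to them, and where a whole thing is asked for, a point or a joint stands for the part that bears it (a point fixed in the world has none). Each returns a list of dicts, best first, with "p" (0 to 1); they miss things now and then, are a little off and sometimes report something else, mostly with a low value. They report only what shows in the picture. A call takes as long as a camera call. They do not tell look-alikes from the thing itself.
- trace(camera, thing): "region" (400x640 bool, what is visible of it) and "location" ([column, row] in pixels, amid what is visible of it).
The state is a dict: "time": time; "joint_pos": joint angles; "joint_vel": joint speeds; "joint_efforts": joint torques, N m; "tool_pos": TCP position; "tool_rot": TCP orientation; "contact_force": force on the tool from outside, world axes, zero at the start; "ft_torque": the same for the moment, N m; "gripper_width": opening from 0.0 (shut) to 1.0 (fully open); "grasp_force": force on a finger pad.
Only numpy, scipy, OpenCV 4.12 (cv2) and the standard library are available. Lean on these libraries where they do the work, as an engineer would, in place of code of your own. Each camera call takes 0.05 s, during which the arm holds its last target. There are 200 camera calls.

## Working session

There is one attempt and no reset: what is moved stays moved. The work goes in short steps, Python scripts to look and compute and a tool call to move; the robot and the scene stay as the last step left them, time stands still between calls to the robot, and variables do not carry over. Pictures are saved under pics/ and viewed, at most 10 in all, crops included, and the job is handed in when it is done.

Besides the shell and the picture viewer there is one more tool, called after ">>>" by a JSON object that holds its "method" and its "body". play_rows: Moves the arm, as the interface text tells. Its arguments: {"type":"object","properties":{"linear":{"type":"array","items":{"type":"array","items":{"type":"number"}}},"turn":{"type":"array","items":{"type":"number"}},"hand":{"type":"number"}},"required":["linear","turn"]}

```bash
mkdir -p pics; cat > h.py <<'E'
from plant import *
import numpy as np, cv2
from scipy.spatial.transform import Rotation as R
def pose(name):
    c=camera_info(name)
    if 'mount' in c:
        s=state(); q=s['tool_rot']; T=np.eye(4); T[:3,:3]=R.from_quat([q[1],q[2],q[3],q[0]]).as_matrix(); T[:3,3]=s['tool_pos']
        M=T@np.array(c['mount']); return c,M[:3,:3],M[:3,3]
    a=np.array(c['attitude'])
    if a.shape==(4,): a=R.from_quat([a[1],a[2],a[3],a[0]]).as_matrix()
    return c,a,np.array(c['origin'])
def ray(P,px,z):
    c,A,o=P
    u=cv2.undistortPoints(np.array(px,float).reshape(-1,1,2),np.array(c['camera_matrix']),np.array(c['distortion'],float)).reshape(-1,2)
    d=np.c_[u,np.ones(len(u))]@A.T
    return o+d*((z-o[2])/d[:,2])[:,None]
def proj(P,X):
    c,A,o=P
    Xc=(np.array(X,float).reshape(-1,3)-o)@A
    return cv2.projectPoints(Xc,np.zeros(3),np.zeros(3),np.array(c['camera_matrix']),np.array(c['distortion'],float))[0].reshape(-1,2)
def save(n,im): cv2.imwrite('pics/'+n,im[:,:,::-1])
E
python3 - <<'E'
from h import *
s=state(); print({k:np.round(v,3) for k,v in s.items()})
for n in ['top','scene','wrist']:
    P=pose(n); im=grab_frame(n); save(n+'0.png',im); print(n,np.round(P[2],3),np.round(P[1],2).tolist(),np.round(P[0]['camera_matrix'],0).tolist())
    for t in ['mount','wheel','clip','stapler','calculator','tape_1','eraser','glue_stick','pen_1']:
        for d in trace(n,t):
            if d['p']>.2: print(t,round(d['p'],2),np.round(d['location']),np.round(ray(P,d['location'],0.01)[0],3), int(d['region'].sum()))
E
```

```text
{'time': np.float64(0.0), 'joint_pos': array([-1.306,  0.053,  1.614,  0.   ,  1.476, -0.119]), 'joint_vel': array([ 0.001, -0.001,  0.002,  0.002, -0.001, -0.   ]), 'joint_efforts': array([ 0.0000e+00, -3.9369e+01, -3.7017e+01, -0.0000e+00,  7.0000e-03,
       -0.0000e+00]), 'tool_pos': array([ 0.234, -0.579,  0.193]), 'tool_rot': array([-0.001,  0.982,  0.191, -0.   ]), 'contact_force': array([-0.534,  0.691,  0.364]), 'ft_torque': array([-0.011,  0.003,  0.024]), 'grasp_force': np.float64(0.0), 'gripper_width': np.float64(0.997)}
top [ 4.350e-01 -1.000e-03  1.295e+00] [[0.03, -1.0, 0.08], [-1.0, -0.03, -0.01], [0.02, -0.08, -1.0]] [[447.0, 0.0, 317.0], [0.0, 447.0, 199.0], [0.0, 0.0, 1.0]]
mount 0.84 [431. 242.] [ 0.43 -0.35  0.01] 1019
mount 0.62 [366. 250.] [ 0.401 -0.164  0.01 ] 1024
mount 0.6 [305. 199.] [0.541 0.015 0.01 ] 1083
mount 0.58 [184. 254.] [0.376 0.353 0.01 ] 1082
wheel 0.72 [226. 214.] [0.493 0.241 0.01 ] 360
clip 0.48 [384. 196.] [ 0.558 -0.212  0.01 ] 159
stapler 0.88 [300. 133.] [0.734 0.036 0.01 ] 726
calculator 0.55 [366. 149.] [ 0.693 -0.158  0.01 ] 992
tape
[... 315 characters left out ...]
0.38, 0.62], [-0.01, -0.85, -0.53]] [[508.0, 0.0, 320.0], [0.0, 508.0, 196.0], [0.0, 0.0, 1.0]]
mount 0.76 [319. 265.] [ 0.396 -0.172  0.01 ] 911
mount 0.68 [312. 213.] [0.545 0.015 0.01 ] 630
mount 0.67 [374. 295.] [ 0.413 -0.342  0.01 ] 726
wheel 0.6 [250. 189.] [0.498 0.254 0.01 ] 219
clip 0.74 [370. 244.] [ 0.555 -0.203  0.01 ] 141
stapler 0.69 [358. 193.] [ 0.725 -0.005  0.01 ] 150
calculator 0.75 [388. 219.] [ 0.682 -0.161  0.01 ] 622
tape_1 0.58 [456. 260.] [ 0.663 -0.404  0.01 ] 222
tape_1 0.27 [388. 219.] [ 0.679 -0.162  0.01 ] 638
wrist [ 0.31  -0.549  0.375] [[0.37, -0.88, -0.3], [-0.93, -0.35, -0.12], [0.0, 0.32, -0.95]] [[337.0, 0.0, 317.0], [0.0, 337.0, 197.0], [0.0, 0.0, 1.0]]
```

```bash
python3 - <<'E'
import cv2
im=cv2.imread('pics/top0.png')[100:300,160:480]
cv2.imwrite('pics/top0c.png',cv2.resize(im,None,fx=2.5,fy=2.5,interpolation=cv2.INTER_CUBIC))
E
```

```text
(no output)
```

View pics/top0c.png

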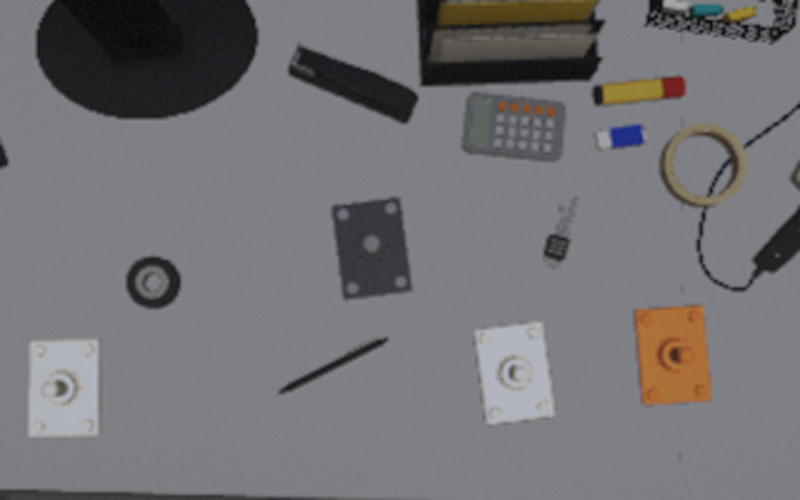

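View pics/scene0.png

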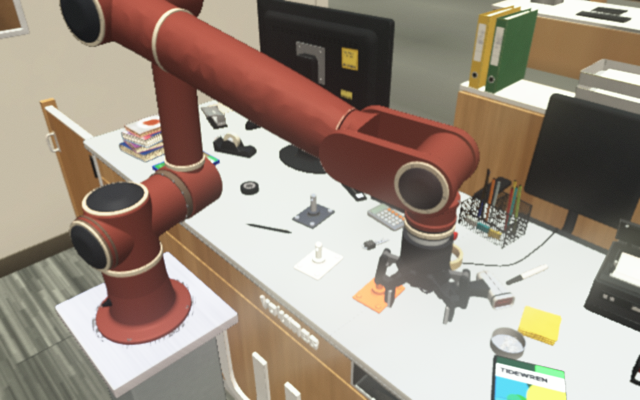

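The dark steel mount is at top-crop (372,248), with its long side near world x. The wheel is at (153,282). The clip is at (557,247) with its legs pointing up the image (+x). The white and orange plates are decoys. I'll move above the mount and look with the wrist camera.

>>> {"method": "play_rows", "body": {"linear": [[0.02, 0.06, 0.005], [0.02, 0.06, 0.005], [0.02, 0.06, 0.005], [0.025, 0.06, 0.005], [0.025, 0.06, 0.005], [0.025, 0.06, 0.005], [0.025, 0.06, 0], [0.025, 0.06, 0]], "turn": [-3, -3, -3, -3, -2, 0, 0, 0]}}

```text
time: 2.5
tool_pos: [0.4137, -0.1124, 0.2236]
tool_rot: [0.0, 0.998, 0.069, 0.001]
contact_force: [1.0, -0.0, 0.3]
gripper_width: 0.997
grasp_force: 0.0
```

>>> {"method": "play_rows", "body": {"linear": [[0.025, 0.06, 0], [0.025, 0.05, 0], [0, 0, 0], [0, 0, 0]], "turn": [0, 0, 0, 0]}}

```text
time: 3.0
tool_pos: [0.462, -0.0067, 0.223]
tool_rot: [0.0, 0.998, 0.07, -0.0]
contact_force: [-0.4, -0.3, -0.9]
gripper_width: 0.997
grasp_force: 0.0
```

```bash
python3 - <<'E'
from h import *
n='wrist'; P=pose(n); s=state(); print(s['time'],s['tool_pos'],s['tool_rot'])
im=grab_frame(n); save('w1.png',im); print(P[2],P[1])
for t in ['mount','wheel','clip']:
    for d in trace(n,t):
        if d['p']>.2: print(t,round(d['p'],2),np.round(d['location']),np.round(ray(P,d['location'],0.01)[0],3), int(d['region'].sum()))
E
```

```text
3.0 [ 0.46197671 -0.00670782  0.22298078] [ 2.30025109e-04  9.97551779e-01  6.99310705e-02 -2.03329230e-04]
[0.5433994  0.00478881 0.40367143] [[ 0.13996706 -0.93812832 -0.3167404 ]
 [-0.99015532 -0.13219635 -0.04600609]
 [ 0.00128769  0.32006153 -0.94739588]]
mount 0.93 [ 27. 190.] [0.371 0.347 0.01 ] 4715
mount 0.71 [432. 213.] [ 0.411 -0.16   0.01 ] 5069
mount 0.55 [574. 213.] [ 0.436 -0.343  0.01 ] 5247
mount 0.36 [515.  79.] [ 0.581 -0.214  0.01 ] 225
wheel 0.85 [89. 95.] [0.496 0.259 0.01 ] 2737
clip 0.89 [507.  96.] [ 0.561 -0.21   0.01 ] 1194
clip 0.25 [518.   0.] [ 0.657 -0.193  0.01 ] 254
```

View pics/w1.png

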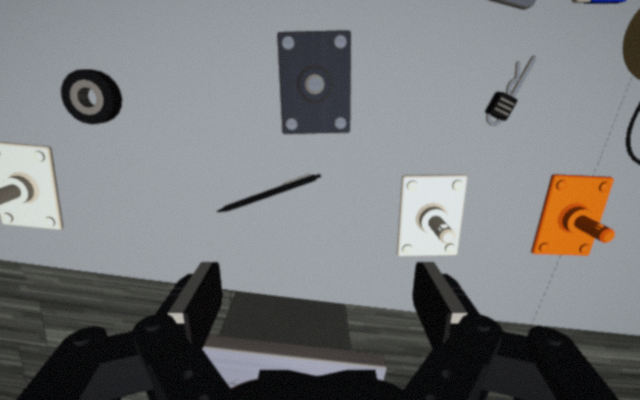

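Everything shows in this one wrist view: the steel mount at (314,82), the wheel at (91,96), and the clip grip at (501,106) with its legs up to (533,57). I'll fit the outlines.

```bash
cat > fit.py <<'E'
from h import *
def undrect(P,mask,z):
    cs,_=cv2.findContours(mask.astype(np.uint8),cv2.RETR_EXTERNAL,cv2.CHAIN_APPROX_NONE)
    c=max(cs,key=cv2.contourArea).reshape(-1,2); X=ray(P,c,z)[:,:2]
    return X
E
python3 - <<'E'
from fit import *
P=pose('wrist'); im=cv2.imread('pics/w1.png'); g=cv2.cvtColor(im,cv2.COLOR_BGR2GRAY)
m=np.zeros_like(g); m[20:145,262:368]=1
b,gr,r=[im[:,:,i].astype(int) for i in range(3)]
mk=((g<110)&(m>0)); mk=cv2.morphologyEx(mk.astype(np.uint8),cv2.MORPH_CLOSE,np.ones((9,9)))
X=undrect(P,mk,0.008); rc=cv2.minAreaRect((X*1000).astype(np.float32)); print('plate rect mm',rc)
# bolt heads
for z in [0.008]:
    for (u,v) in [(288,43),(340,39),(291,124),(341,123)]:
        w=g[v-9:v+10,u-9:u+10]; t=(w>w.min()+0.6*(float(w.max())-w.min())); ys,xs=np.nonzero(t); print(ray(P,[u-9+xs.mean(),v-9+ys.mean()],0.012)[0].round(4), len(xs))
# stub
c=im[55:112,285:343]; save2=cv2.resize(c,None,fx=7,fy=7,interpolation=cv2.INTER_CUBIC)
# wheel
d=[d for d in trace('wrist','wheel')][0]
X=undrect(P,d['region'],0.02); print('wheel',cv2.minEnclosingCircle((X*1000).astype(np.float32)), cv2.minEnclosingCircle((undrect(P,d['region'],0.0)*1000).astype(np.float32)))
c2=im[60:130,50:130]; c2=cv2.resize(c2,None,fx=5,fy=5,interpolation=cv2.INTER_CUBIC)
c3=im[45:135,475:550]; c3=cv2.resize(c3,None,fx=5,fy=5,interpolation=cv2.INTER_CUBIC)
H=max(x.shape[0] for x in (save2,c2)); 
out=np.zeros((450,800,3),np.uint8)
a=cv2.resize(save2,(400,393)); out[:393,:400]=a; out[:450,400:775]=c3
cv2.imwrite('pics/w1c.png',out)
for z in [.066,.076,.086]:
    print(z, proj(P,[[0.541,0.015,z],[0.541,0.015,.022]]).round(1).tolist())
E
```

```text
plate rect mm ((542.78076171875, 5.535125732421875), (109.36382293701172, 79.45846557617188), 9.12773323059082)
[0.5806 0.0397 0.012 ] 113
[ 0.59   -0.0152  0.012 ] 118
[0.4956 0.0264 0.012 ] 92
[ 0.5046 -0.0311  0.012 ] 109
wheel ((497.59527587890625, 250.17926025390625), 34.828468322753906) ((495.2155456542969, 263.03765869140625), 36.64328384399414)
0.066 [[304.3, 84.3], [305.7, 84.2]]
0.076 [[303.9, 84.3], [305.7, 84.2]]
0.086 [[303.5, 84.4], [305.7, 84.2]]
```

View pics/w1c.png

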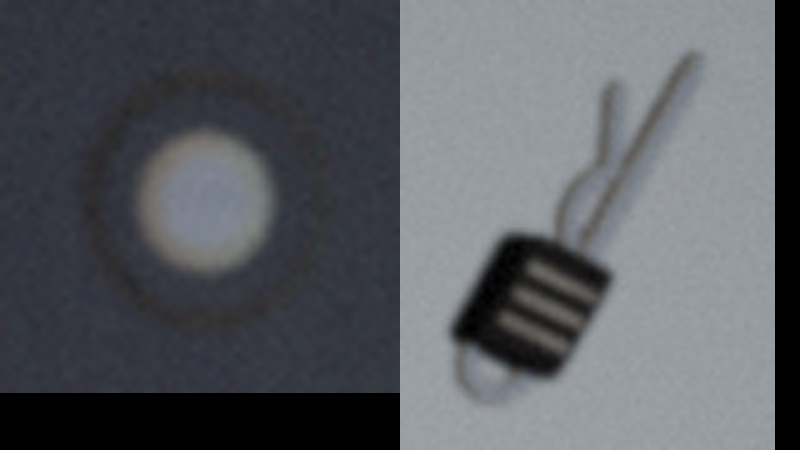

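```bash
python3 - <<'E'
from fit import *
P=pose('wrist'); im=cv2.imread('pics/w1.png'); g=cv2.cvtColor(im,cv2.COLOR_BGR2GRAY)
print('stub xy', ray(P,[314.7,84.0],0.07)[0], ray(P,[314.7,84.0],0.08)[0])
s=g[70:100,300:330]; t=(s>130); ys,xs=np.nonzero(t); print('stub centroid',300+xs.mean(),70+ys.mean(),len(xs), ray(P,[300+xs.mean(),70+ys.mean()],0.075)[0])
w=g[60:130,50:130]; t=(w>75).astype(np.uint8); n,l,st,ce=cv2.connectedComponentsWithStats(t)
for i in range(n): print(st[i],ce[i])
i=l[36,40] if l[36,40] else l[36,41]
k=(l==i).astype(np.uint8); cs,_=cv2.findContours(k,cv2.RETR_EXTERNAL,cv2.CHAIN_APPROX_NONE); c=max(cs,key=cv2.contourArea).reshape(-1,2)+[50,60]
X=ray(P,c,0.02)[:,:2]*1000; print('hub',cv2.fitEllipse(X.astype(np.float32)))
a=ray(P,[[475+180/5,45+245/5],[475+295/5,45+57/5]],0.008); d=a[1]-a[0]; L=np.hypot(*d[:2]); u=d[:2]/L; print('leg',a,L,np.degrees(np.arctan2(d[1],d[0])),'origin', a[1][:2]-u*0.062, a[0][:2]-u*0.0135)
dk=np.zeros_like(g); dk[45:135,475:550]=(g[45:135,475:550]<60); dk=cv2.morphologyEx(dk,cv2.MORPH_CLOSE,np.ones((7,7))); 
for z in (.0,.016): print('grip',cv2.minAreaRect((undrect(P,dk,z)*1000).astype(np.float32)))
E
```

```text
stub xy [0.54268977 0.00527032 0.07      ] [0.54270757 0.00521764 0.08      ]
stub centroid 315.6304347826087 85.76086956521739 46 [0.54126964 0.00417664 0.075     ]
[  11   10   61   54 1892] [42.4910148  35.87526427]
[   0    0   80   70 2997] [38.25425425 33.07607608]
[ 20  20  33  35 711] [36.79184248 36.84247539]
hub ((495.86212158203125, 255.17645263671875), (36.292823791503906, 36.514957427978516), 58.48453140258789)
leg [[ 0.56375358 -0.2169424   0.008     ]
 [ 0.60632102 -0.2303477   0.008     ]] 0.04462834279343204 -17.480201248000093 origin [ 0.54718413 -0.21172437] [ 0.55087699 -0.21288732]
grip ((549.8225708007812, -213.067138671875), (27.500988006591797, 28.10484504699707), 75.51522064208984)
grip ((549.5634155273438, -204.48684692382812), (26.41147232055664, 26.991395950317383), 75.51522064208984)
```

>>> {"method": "play_rows", "body": {"linear": [[0.007, 0.052, 0], [0.007, 0.052, -0.02], [0.007, 0.052, -0.03], [0.007, 0.053, -0.03], [0.006, 0.053, -0.03], [0, 0, -0.04], [0, 0, -0.04], [0, 0, -0.02]], "turn": [1, 0, 0, 0, 0, 0, 0, 0]}}

```text
time: 4.25
tool_pos: [0.4948, 0.2542, 0.0105]
tool_rot: [0.001, 0.997, 0.078, -0.002]
contact_force: [0.1, 0.8, -0.3]
gripper_width: 1.002
grasp_force: 0.0
```

>>> {"method": "play_rows", "body": {"linear": [[0, 0, -0.008], [0, 0, -0.004], [0, 0, 0]], "turn": [0, 0, 0]}}

```text
time: 4.62
tool_pos: [0.4972, 0.2556, 0.0024]
tool_rot: [-0.0, 0.997, 0.078, 0.001]
contact_force: [-0.3, -0.3, 0.3]
gripper_width: 1.003
grasp_force: 0.0
```

>>> {"method": "play_rows", "body": {"linear": [[0, 0, 0], [0, 0, 0], [0, 0, 0], [0, 0, 0], [0, 0, 0], [0, 0, 0]], "turn": [0, 0, 0, 0, 0, 0], "hand": 0.05}}

```text
time: 5.38
tool_pos: [0.4961, 0.2554, 0.001]
tool_rot: [0.0, 0.997, 0.078, -0.0]
contact_force: [0.1, 0.3, 0.4]
gripper_width: 0.586
grasp_force: 0.0
```

```bash
python3 - <<'E'
from fit import *
n='wrist'; P=pose(n); im=grab_frame(n); save('w2.png',im)
for d in trace(n,'wheel'): print(d['p'],d['location'],ray(P,d['location'],.02))
E
```

```text
0.74 [310.9, 249.3] [[0.49369234 0.25812856 0.02      ]]
```

View pics/w2.png

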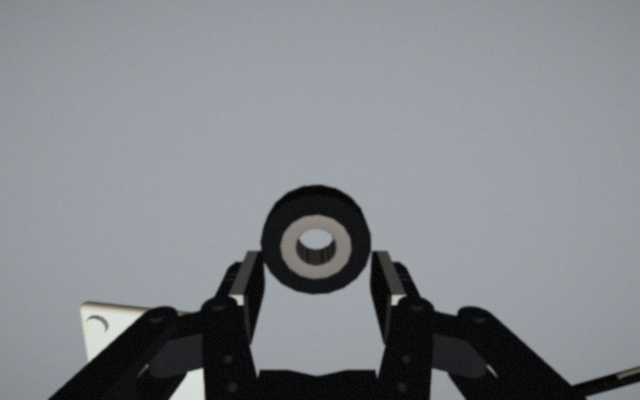

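```bash
python3 - <<'E'
from fit import *
P=pose('wrist'); s=state(); print(s['gripper_width'],s['grasp_force'])
q=s['tool_rot'];Rt=R.from_quat([q[1],q[2],q[3],q[0]]).as_matrix(); p=np.array(s['tool_pos'])
for z in (0,.01,.02,.03,.04):
    pts=[]
    for dx in (-.011,0,.011):
        for dy in (-.03,-.025):
            w=p+Rt@np.array([dx,dy,0]); w[2]=z; pts.append(w)
    print(z,proj(P,pts).round(0).tolist())
im=cv2.imread('pics/w2.png'); g=cv2.cvtColor(im,cv2.COLOR_BGR2GRAY)
w=g[200:290,270:365]; t=(w>90).astype(np.uint8); k=cv2.morphologyEx(t,cv2.MORPH_OPEN,np.ones((3,3))); n,l,st,ce=cv2.connectedComponentsWithStats(k); print(st)
for i in range(1,n):
    if 50<st[i][2]<90:
        cs,_=cv2.findContours((l==i).astype(np.uint8),cv2.RETR_EXTERNAL,cv2.CHAIN_APPROX_NONE); c=max(cs,key=cv2.contourArea).reshape(-1,2)+[270,200]
        print('hub',cv2.fitEllipse((ray(P,c,.02)[:,:2]*1000).astype(np.float32)))
E
```

```text
0.5832834911197671 0.0
0 [[267.0, 247.0], [275.0, 247.0], [266.0, 230.0], [274.0, 230.0], [265.0, 213.0], [273.0, 213.0]]
0.01 [[264.0, 255.0], [273.0, 255.0], [263.0, 238.0], [272.0, 238.0], [262.0, 220.0], [271.0, 220.0]]
0.02 [[261.0, 264.0], [271.0, 264.0], [260.0, 246.0], [270.0, 246.0], [259.0, 227.0], [269.0, 227.0]]
0.03 [[258.0, 274.0], [268.0, 274.0], [257.0, 255.0], [267.0, 255.0], [256.0, 235.0], [266.0, 235.0]]
0.04 [[255.0, 285.0], [265.0, 285.0], [254.0, 265.0], [264.0, 265.0], [252.0, 244.0], [263.0, 244.0]]
[[   0    0   95   90 5213]
 [   0    0    7    9   42]
 [  85    0   10   15   86]
 [  11   15   70   63 2803]
 [  72   69   23   21  235]
 [   0   74   21   16  171]]
hub ((495.2547607421875, 255.85560607910156), (36.730857849121094, 36.80677032470703), 50.503700256347656)
```

>>> {"method": "play_rows", "body": {"linear": [[0, 0, 0], [0, 0, 0], [0, 0, 0], [0, 0, 0], [0, 0, -0.005], [0, 0, -0.005], [0, 0, 0]], "turn": [0, 0, 0, 0, 0, 0, 0], "hand": 0.07}}

```text
time: 6.35
tool_pos: [0.4954, 0.2552, -0.0099]
tool_rot: [0.0, 0.997, 0.078, -0.001]
contact_force: [0.5, -0.2, 0.1]
gripper_width: 0.821
grasp_force: 0.0
```

>>> {"method": "play_rows", "body": {"linear": [[0, 0, -0.004], [0, 0, -0.004], [0, 0, 0]], "turn": [0, 0, 0]}}

```text
time: 6.72
tool_pos: [0.4957, 0.2553, -0.0175]
tool_rot: [0.0, 0.997, 0.078, -0.0]
contact_force: [-0.2, -0.1, -1.2]
gripper_width: 0.817
grasp_force: 0.0
```

>>> {"method": "play_rows", "body": {"linear": [[0, 0, 0], [0, 0, 0], [0, 0, 0], [0, 0, 0]], "turn": [0, 0, 0, 0], "hand": 0.045}}

```text
time: 7.22
tool_pos: [0.4962, 0.2555, -0.0168]
tool_rot: [-0.0, 0.997, 0.078, 0.0]
contact_force: [-0.4, 0.6, 0.5]
gripper_width: 0.528
grasp_force: 0.0
```

>>> {"method": "play_rows", "body": {"linear": [[0, 0, 0], [0, 0, 0], [0, 0, 0], [0, 0, 0], [0, 0, -0.004], [0, 0, -0.004], [0, 0, 0]], "turn": [0, 0, 0, 0, 0, 0, 0], "hand": 0.07}}

```text
time: 8.1
tool_pos: [0.4956, 0.2552, -0.0257]
tool_rot: [0.0, 0.997, 0.078, -0.001]
contact_force: [0.6, 0.1, 0.3]
gripper_width: 0.822
grasp_force: 0.0
```

```bash
python3 - <<'E'
from fit import *
n='wrist'; P=pose(n); s=state(); print(s['tool_pos'],s['contact_force'],s['joint_pos']); im=grab_frame(n); save('w3.png',im[120:400])
E
```

```text
[ 0.49557843  0.25524261 -0.02565842] [0.60176409 0.11131802 0.27017397] [3.42095317e-01 1.36676526e-01 1.91948019e+00 1.67028164e-05
 1.08678021e+00 1.75601074e+00]
```

View pics/w3.png

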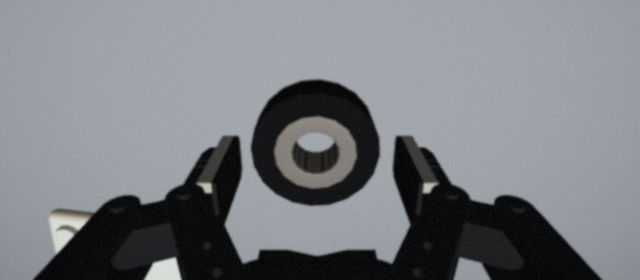

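```bash
python3 - <<'E'
from fit import *
c=camera_info('wrist'); M=np.array(c['mount']); print(M.round(3).tolist())
P=(c,M[:3,:3],M[:3,3])
for zr in (0,-.02,-.04,-.05,-.06,-.073,-.09,-.11,-.13):
    print(zr, proj(P,[[dx,dy,zr] for dx in (-.011,.011,.038) for dy in (-.035,.035)]).round(0).tolist())
s=state(); print(s['tool_rot'])
# FK sanity: camera z above desk from hub size: hub radius px
E
```

```text
[[0.0, -0.948, -0.32, 0.082], [1.0, 0.0, 0.001, 0.0], [-0.001, -0.32, 0.948, -0.181], [0.0, 0.0, 0.0, 1.0]]
0 [[258.0, 248.0], [375.0, 248.0], [256.0, 214.0], [377.0, 214.0], [253.0, 168.0], [380.0, 168.0]]
-0.02 [[252.0, 265.0], [381.0, 265.0], [249.0, 228.0], [384.0, 228.0], [246.0, 178.0], [387.0, 178.0]]
-0.04 [[244.0, 286.0], [389.0, 286.0], [241.0, 245.0], [392.0, 245.0], [237.0, 190.0], [396.0, 190.0]]
-0.05 [[240.0, 298.0], [393.0, 298.0], [236.0, 256.0], [397.0, 256.0], [231.0, 197.0], [402.0, 197.0]]
-0.06 [[235.0, 312.0], [398.0, 312.0], [231.0, 268.0], [402.0, 268.0], [225.0, 205.0], [408.0, 205.0]]
-0.073 [[228.0, 334.0], [405.0, 334.0], [222.0, 286.0], [411.0, 286.0], [215.0, 218.0], [418.0, 218.0]]
-0.09 [[216.0, 368.0], [417.0, 368.0], [209.0, 315.0], [424.0, 315.0], [199.0, 240.0], [434.0, 240.0]]
-0.11 [[197.0, 421.0], [436.0, 421.0], [187.0, 363.0], [446.0, 363.0], [172.0, 276.0], [461.0, 276.0]]
-0.13 [[170.0, 499.0], [463.0, 499.0], [154.0, 435.0], [479.0, 435.0], [129.0, 334.0], [503.0, 334.0]]
[ 1.03981968e-04  9.96923215e-01  7.83833865e-02 -3.69866103e-04]
```

>>> {"method": "play_rows", "body": {"linear": [[0, 0, -0.005], [0, 0, -0.004], [0, 0, -0.003], [0, 0, 0]], "turn": [0, 0, 0, 0]}}

```text
time: 8.65
tool_pos: [0.4958, 0.2553, -0.0374]
tool_rot: [0.0, 0.997, 0.078, -0.0]
contact_force: [-0.0, 0.3, 0.3]
gripper_width: 0.819
grasp_force: 0.0
```

>>> {"method": "play_rows", "body": {"linear": [[0, 0, 0], [0, 0, 0], [0, 0, 0]], "turn": [0, 0, 0], "hand": 0.045}}

```text
time: 9.02
tool_pos: [0.4968, 0.2557, -0.0363]
tool_rot: [-0.0, 0.997, 0.078, 0.001]
contact_force: [0.6, 0.3, 3.6]
gripper_width: 0.67
grasp_force: 64.3
```

>>> {"method": "play_rows", "body": {"linear": [[0, 0, 0.01], [0, 0, 0.04], [0, 0, 0.06], [0.009, -0.05, 0.02], [0.009, -0.05, 0], [0.009, -0.05, 0], [0.01, -0.05, 0], [0.01, -0.05, 0]], "turn": [0, 0, 0, 0, 0, 0, 0, 0]}}

```text
time: 10.02
tool_pos: [0.5427, 0.0039, 0.093]
tool_rot: [-0.0, 0.997, 0.078, -0.0]
contact_force: [0.4, -0.2, -2.0]
gripper_width: 0.667
grasp_force: 64.4
```

>>> {"method": "play_rows", "body": {"linear": [[0, 0, 0], [0, 0, 0]], "turn": [0, 0]}}

```text
time: 10.28
tool_pos: [0.5426, 0.0057, 0.0928]
tool_rot: [-0.0, 0.997, 0.078, -0.0]
contact_force: [-0.1, -0.0, -1.0]
gripper_width: 0.671
grasp_force: 64.5
```

```bash
python3 - <<'E'
from fit import *
n='wrist'; P=pose(n); s=state(); print(s['time'],s['tool_pos'],s['gripper_width'],s['grasp_force'],s['contact_force']); im=grab_frame(n); save('w4.png',im)
w=im[150:340,200:440]; cv2.imwrite('pics/w4c.png',cv2.resize(w[:,:,::-1],None,fx=3,fy=3))
g=cv2.cvtColor(im,cv2.COLOR_RGB2GRAY)
k=cv2.morphologyEx((g>90).astype(np.uint8),cv2.MORPH_OPEN,np.ones((3,3))); n,l,st,ce=cv2.connectedComponentsWithStats(k)
for i in range(1,n):
    if st[i][4]>100 and 200<ce[i][0]<440: print(st[i],ce[i])
    if 55<st[i][2]<110 and 55<st[i][3]<110 and 250<ce[i][0]<380:
        cs,_=cv2.findContours((l==i).astype(np.uint8),cv2.RETR_EXTERNAL,cv2.CHAIN_APPROX_NONE); c=max(cs,key=cv2.contourArea).reshape(-1,2)
        for zt in (.08,.09,.1,.11,.12): print('hub',zt+s['tool_pos'][2],cv2.fitEllipse((ray(P,c,s['tool_pos'][2]+zt-.06)[:,:2]*1000).astype(np.float32)))
E
```

```text
10.275 [0.54261547 0.0057032  0.09278897] 0.6711114788931931 64.54113621264696 [-0.12704468 -0.04545437 -1.04581704]
[     0      0    640    400 187072] [316.91983301 160.81697421]
[271 128  17  18 254] [279.02362205 136.33070866]
[343 128  18  17 250] [351.272 135.992]
[ 274  249   87   75 4023] [316.98782003 284.11434253]
hub 0.17278897494219642 ((517.8328247070312, 1.5098785161972046), (47.97983169555664, 48.04567337036133), 100.03924560546875)
hub 0.18278897494219642 ((524.436767578125, 2.5572333335876465), (44.99343490600586, 45.05518341064453), 100.03649139404297)
hub 0.19278897494219643 ((531.040771484375, 3.604591131210327), (42.007041931152344, 42.06468963623047), 100.03764343261719)
hub 0.20278897494219644 ((537.6447143554688, 4.651947021484375), (39.020652770996094, 39.07419967651367), 100.03565979003906)
hub 0.21278897494219642 ((544.2487182617188, 5.699303150177002), (36.03425979614258, 36.08370590209961), 100.03807067871094)
[220 296  13  12 113] [227.0619469  300.71681416]
[402 296  13  12 114] [406.9122807 300.6754386]
[ 242  307  151   73 6122] [318.14341718 349.75645214]
```

View pics/w4c.png

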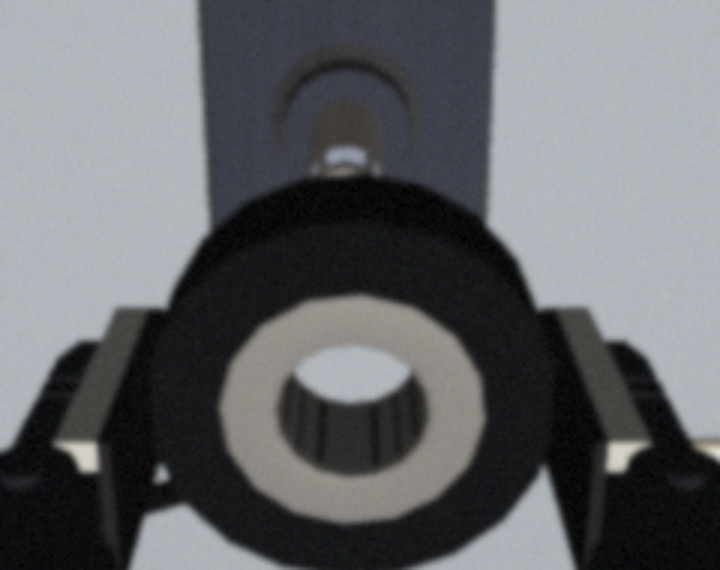

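```bash
python3 - <<'E'
from fit import *
P=pose('wrist'); b=ray(P,[[279.0,136.3],[351.3,136.0]],.012); print(b, b.mean(0), np.degrees(np.arctan2(-(b[1]-b[0])[0]*-1,-(b[1]-b[0])[1])))
h=np.radians(9); print('centre pred', b.mean(0)[:2]-0.043*np.array([np.cos(h),np.sin(h)]))
for z in (.066,.076,.086): print(z, ray(P,[[314.5,200]],z), proj(P,[[.5427,.0052,z]]))
print(proj(P,[[.5427,.0052,.022]]))
E
```

```text
[[ 0.58077747  0.04175291  0.012     ]
 [ 0.58978457 -0.0133628   0.012     ]] [0.58528102 0.01419506 0.012     ] 9.28133194475026
centre pred [0.54281042 0.00746837]
0.066 [[0.55225919 0.00914634 0.066     ]] [[318.15744423 214.37289053]]
0.076 [[0.55571239 0.0096193  0.076     ]] [[318.21252519 220.20853049]]
0.086 [[0.55916559 0.01009226 0.086     ]] [[318.27268709 226.58475255]]
[[317.96174045 193.6547777 ]]
```

>>> {"method": "play_rows", "body": {"linear": [[0, 0.0015, -0.01], [0, 0, -0.015], [0, 0, -0.012], [0, 0, -0.005], [0, 0, 0]], "turn": [0, 0, 0, 0, 0]}}

```text
time: 10.95
tool_pos: [0.5427, 0.007, 0.0503]
tool_rot: [-0.0, 0.997, 0.078, -0.001]
contact_force: [0.5, 0.2, -1.2]
gripper_width: 0.669
grasp_force: 64.5
```

>>> {"method": "play_rows", "body": {"linear": [[0, 0, -0.003], [0, 0, -0.003], [0, 0, 0]], "turn": [0, 0, 0]}}

```text
time: 11.32
tool_pos: [0.543, 0.0069, 0.0449]
tool_rot: [-0.0, 0.997, 0.078, -0.0]
contact_force: [-0.2, 0.1, -1.2]
gripper_width: 0.672
grasp_force: 64.5
```

>>> {"method": "play_rows", "body": {"linear": [[0, 0, -0.003], [0, 0, -0.003], [0, 0, 0]], "turn": [0, 0, 0]}}

```text
time: 11.7
tool_pos: [0.5428, 0.007, 0.0386]
tool_rot: [-0.0, 0.997, 0.078, -0.0]
contact_force: [-0.5, -0.4, -0.7]
gripper_width: 0.667
grasp_force: 64.5
```

>>> {"method": "play_rows", "body": {"linear": [[0, 0, -0.003], [0, 0, -0.003], [0, 0, 0]], "turn": [0, 0, 0]}}

```text
time: 12.08
tool_pos: [0.5428, 0.007, 0.0326]
tool_rot: [-0.0, 0.997, 0.078, -0.0]
contact_force: [1.0, -0.6, -1.9]
gripper_width: 0.669
grasp_force: 64.5
```

>>> {"method": "play_rows", "body": {"linear": [[0, 0, -0.003], [0, 0, -0.003], [0, 0, 0]], "turn": [0, 0, 0]}}

```text
time: 12.45
tool_pos: [0.5428, 0.007, 0.0266]
tool_rot: [-0.0, 0.997, 0.078, -0.0]
contact_force: [-0.4, -0.1, -1.7]
gripper_width: 0.671
grasp_force: 64.5
```

>>> {"method": "play_rows", "body": {"linear": [[0, 0, -0.003], [0, 0, -0.003], [0, 0, 0]], "turn": [0, 0, 0]}}

```text
time: 12.82
tool_pos: [0.5428, 0.007, 0.0206]
tool_rot: [-0.0, 0.997, 0.078, -0.0]
contact_force: [0.5, -0.1, -0.7]
gripper_width: 0.671
grasp_force: 64.5
```

>>> {"method": "play_rows", "body": {"linear": [[0, 0, -0.004], [0, 0, -0.004], [0, 0, -0.004], [0, 0, 0]], "turn": [0, 0, 0, 0]}}

```text
time: 13.32
tool_pos: [0.5427, 0.007, 0.0085]
tool_rot: [-0.0, 0.997, 0.078, -0.001]
contact_force: [0.3, -0.1, -1.1]
gripper_width: 0.663
grasp_force: 64.5
```

>>> {"method": "play_rows", "body": {"linear": [[0, 0, -0.005], [0, 0, -0.005], [0, 0, -0.005], [0, 0, -0.003], [0, 0, 0]], "turn": [0, 0, 0, 0, 0]}}

```text
time: 13.95
tool_pos: [0.5429, 0.007, -0.0093]
tool_rot: [-0.0, 0.997, 0.078, -0.0]
contact_force: [0.7, -0.8, -1.4]
gripper_width: 0.665
grasp_force: 64.5
```

>>> {"method": "play_rows", "body": {"linear": [[0, 0, -0.002], [0, 0, -0.002], [0, 0, 0]], "turn": [0, 0, 0]}}

```text
time: 14.32
tool_pos: [0.543, 0.007, -0.0131]
tool_rot: [-0.0, 0.997, 0.078, -0.0]
contact_force: [0.0, -0.4, -2.0]
gripper_width: 0.67
grasp_force: 64.5
```

>>> {"method": "play_rows", "body": {"linear": [[0, 0, -0.001], [0, 0, -0.001], [0, 0, 0]], "turn": [0, 0, 0]}}

```text
time: 14.7
tool_pos: [0.5433, 0.0069, -0.0142]
tool_rot: [-0.0, 0.997, 0.078, -0.0]
contact_force: [-3.0, 0.5, 4.7]
gripper_width: 0.666
grasp_force: 65.1
```

>>> {"method": "play_rows", "body": {"linear": [[0, 0, -0.001], [0, 0, 0]], "turn": [0, 0]}}

```text
time: 14.95
tool_pos: [0.5433, 0.0069, -0.0143]
tool_rot: [-0.0, 0.997, 0.078, -0.0]
contact_force: [-6.9, 0.5, 12.2]
gripper_width: 0.669
grasp_force: 65.9
```

>>> {"method": "play_rows", "body": {"linear": [[0, 0, 0], [0, 0, 0], [0, 0, 0], [0, 0, 0.002], [0, 0, 0.02], [0, 0, 0.03], [0, 0, 0.012], [0, 0, 0]], "turn": [0, 0, 0, 0, 0, 0, 0, 0], "hand": 0.085}}

```text
time: 15.95
tool_pos: [0.5439, 0.0068, 0.0489]
tool_rot: [0.0, 0.997, 0.078, 0.001]
contact_force: [-0.5, -0.2, -0.6]
gripper_width: 0.991
grasp_force: 0.0
```

```bash
python3 - <<'E'
from fit import *
n='wrist'; P=pose(n); s=state(); print(s['time'],s['tool_pos'],s['contact_force']); im=grab_frame(n); save('w5.png',im)
w=im[130:330,220:420]; cv2.imwrite('pics/w5c.png',cv2.resize(w[:,:,::-1],None,fx=3,fy=3,interpolation=cv2.INTER_CUBIC))
for z in (.022,.042,.066,.076,.086): print(z, proj(P,[[.5428,.007,z]]).round(1))
E
```

```text
15.95 [0.54394951 0.006849   0.0489339 ] [-0.51262965 -0.2462559  -0.59669346]
0.022 [[316.1 215.9]]
0.042 [[316.  228.1]]
0.066 [[316.  246.2]]
0.076 [[316.  255.1]]
0.086 [[315.9 265. ]]
```

View pics/w5c.png

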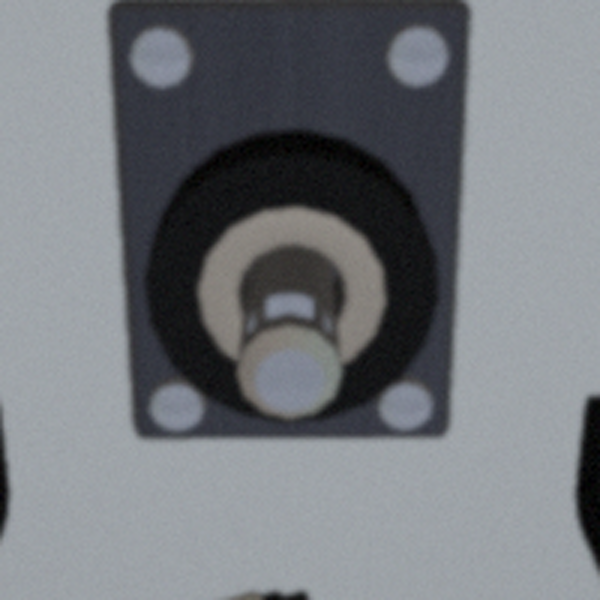

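>>> {"method": "play_rows", "body": {"linear": [[0, 0, 0.03], [0.001, -0.053, 0.01], [0.001, -0.053, 0], [0.001, -0.053, 0], [0, -0.054, -0.03], [0, 0, -0.03], [0, 0, 0], [0, 0, 0]], "turn": [0, -6.5, -7, -7, -6, 0, 0, 0], "hand": 0.06}}

```text
time: 17.0
tool_pos: [0.5462, -0.2055, 0.028]
tool_rot: [-0.0, 0.988, -0.152, -0.0]
contact_force: [0.7, -0.8, 1.3]
gripper_width: 0.703
grasp_force: 0.0
```

```bash
python3 - <<'E'
from fit import *
im5=cv2.imread('pics/w5.png'); g=cv2.cvtColor(im5,cv2.COLOR_BGR2GRAY)[243:272,300:335]; r=im5[243:272,300:335].astype(int); k=((r[:,:,0]-r[:,:,2])>8)&(g>120)
n,l,st,ce=cv2.connectedComponentsWithStats(k.astype(np.uint8)); print(st[1:],ce[1:]+[300,243])
n='wrist'; P=pose(n); s=state(); print(s['time'],s['tool_pos'],s['tool_rot'],s['gripper_width']); im=grab_frame(n); save('w6.png',im)
for d in trace(n,'clip'): print(d['p'],d['location'],ray(P,d['location'],.008))
w=im[130:330,200:440]; cv2.imwrite('pics/w6c.png',cv2.resize(w[:,:,::-1],None,fx=3,fy=3,interpolation=cv2.INTER_CUBIC))
E
```

```text
[[  5   4  24  20 374]] [[316.55882353 256.43315508]]
17.0 [ 0.54615323 -0.20551429  0.02804781] [-1.26816138e-04  9.88405453e-01 -1.51837405e-01 -2.17763482e-04] 0.7034119075041544
0.85 [319.4, 197.3] [[ 0.55923235 -0.21149072  0.008     ]]
```

View pics/w6c.png

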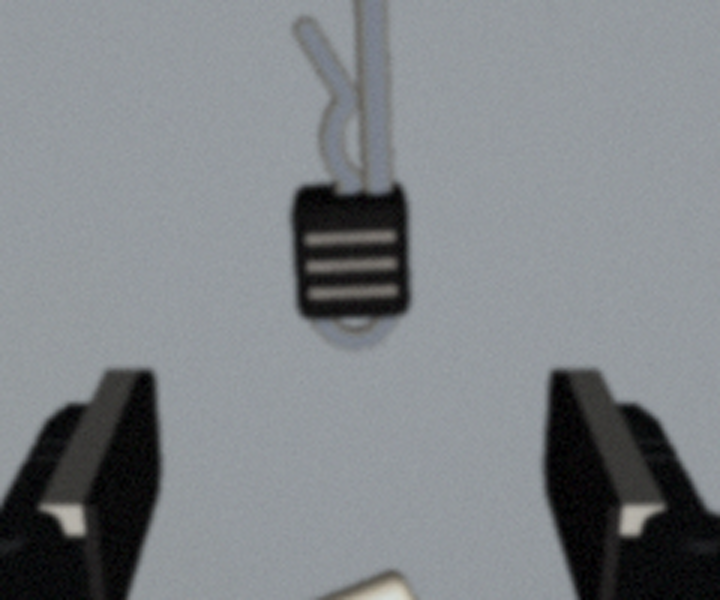

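```bash
python3 - <<'E'
from fit import *
P=pose('wrist'); s=state(); p=np.array(s['tool_pos']); q=s['tool_rot']; yaw=2*np.arctan2(q[2],q[1]); print('yaw',np.degrees(yaw))
im=cv2.imread('pics/w6.png'); g=cv2.cvtColor(im,cv2.COLOR_BGR2GRAY)
dk=np.zeros_like(g); dk[185:245,290:345]=(g[185:245,290:345]<70); dk=cv2.morphologyEx(dk,cv2.MORPH_CLOSE,np.ones((9,9)))
c,sn=np.cos(yaw),np.sin(yaw)
for z in (0,.008,.016):
    X=undrect(P,dk,z)-p[:2]; X=X@np.array([[c,-sn],[sn,c]]); print('tool frame grip',z,(X.min(0)*1000).round(1),(X.max(0)*1000).round(1),cv2.minAreaRect((X*1000).astype(np.float32))[2])
L=ray(P,[[200+378/3,130+192/3],[200+372/3,130+5/3]],.008)[:,:2]-p[:2]; L=L@np.array([[c,-sn],[sn,c]]); print('leg tool frame',L*1000, np.degrees(np.arctan2(*(L[1]-L[0])[::-1])))
E
```

```text
yaw -17.442935066947086
tool frame grip 0 [-16.  -12.6] [14.8 12.4] 89.9988784790039
tool frame grip 0.008 [-12.3 -12.1] [17.4 12. ] 89.9988784790039
tool frame grip 0.016 [ -8.6 -11.6] [19.9 11.5] 89.9988784790039
leg tool frame [[16.03204203 -5.9594836 ]
 [55.02926248 -4.42786136]] 2.249145161475203
```

>>> {"method": "play_rows", "body": {"linear": [[0, 0, -0.025], [0, 0, -0.02], [0, 0, -0.008], [0, 0, -0.004], [0, 0, -0.002], [0, 0, 0]], "turn": [0, 0, 0, 0, 0, 0], "hand": 0.045}}

```text
time: 17.85
tool_pos: [0.5465, -0.2063, -0.0305]
tool_rot: [0.0, 0.988, -0.152, 0.0]
contact_force: [-0.1, -0.6, -0.4]
gripper_width: 0.53
grasp_force: 0.0
```

>>> {"method": "play_rows", "body": {"linear": [[0, 0, 0], [0, 0, 0], [0, 0, 0], [0, 0, 0]], "turn": [0, 0, 0, 0], "hand": 0.015}}

```text
time: 18.35
tool_pos: [0.5468, -0.2064, -0.0301]
tool_rot: [0.0, 0.988, -0.152, 0.001]
contact_force: [-0.3, -0.2, 5.1]
gripper_width: 0.251
grasp_force: 59.5
```

>>> {"method": "play_rows", "body": {"linear": [[0, 0, 0.02], [0, 0, 0.05], [-0.01, 0.04, 0.03], [-0.02, 0.045, 0], [-0.025, 0.045, 0], [-0.025, 0.045, 0], [-0.0126, 0.03, 0], [0, 0, 0]], "turn": [0, 0, 5, 6, 6, 6, 3.5, 0]}}

```text
time: 19.35
tool_pos: [0.4525, 0.0005, 0.0692]
tool_rot: [-0.0, 0.997, 0.08, 0.0]
contact_force: [1.3, -1.4, -0.7]
gripper_width: 0.26
grasp_force: 58.9
```

>>> {"method": "play_rows", "body": {"linear": [[0, 0, -0.02], [0, 0, -0.022], [0, 0, 0]], "turn": [0, 0, 0]}}

```text
time: 19.73
tool_pos: [0.4522, -0.0015, 0.0256]
tool_rot: [-0.0, 0.997, 0.078, -0.002]
contact_force: [-0.6, -0.6, -0.9]
gripper_width: 0.259
grasp_force: 58.9
```

```bash
python3 - <<'E'
from fit import *
n='wrist'; P=pose(n); s=state(); q=s['tool_rot'];print(s['time'],s['tool_pos'],np.degrees(2*np.arctan2(q[2],q[1])),s['gripper_width'],s['contact_force']); im=grab_frame(n); save('w7.png',im)
w=im[20:290,200:440]; cv2.imwrite('pics/w7c.png',cv2.resize(w[:,:,::-1],None,fx=2.2,fy=2.2,interpolation=cv2.INTER_CUBIC))
print(proj(P,[[.5428,.0067,.0655],[.5428,.0067,.0775],[.5428,.0067,.042]]))
E
```

```text
19.725 [ 0.45215637 -0.00150807  0.02563827] 8.91829536137646 0.2592495515813215 [-0.58698659 -0.60188385 -0.88893587]
[[331.74916895  60.61302696]
 [333.1492944   58.56502815]
 [329.60960493  63.74341201]]
```

View pics/w7c.png

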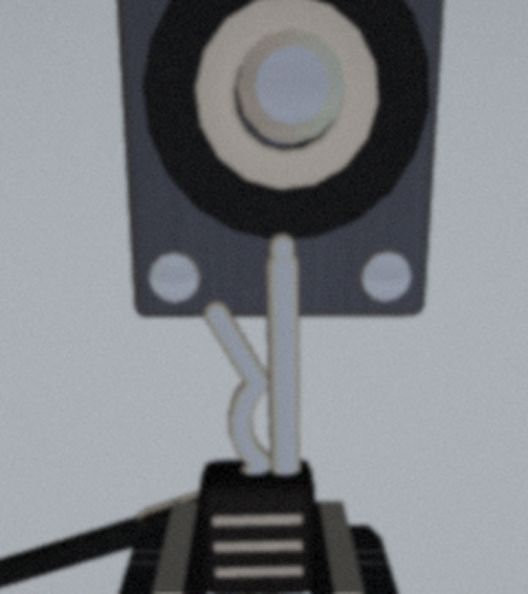

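The clip is held level, its nose at px (328.6,128) and the stub top at (333.2,57.7), which matches the prediction. Next I'll compute the leg line against the hole axis.

```bash
cat > leg.py <<'E'
from fit import *
def leg(P,g,dz=.0385,S=(.5428,.0067),h=9.1,rows=(135,160,185,205)):
    s=state(); z=s['tool_pos'][2]+dz; pts=[]
    for v in rows:
        r=cv2.GaussianBlur(g,(3,3),0)[v,315:345].astype(float); d=np.gradient(r); pts.append((v,315+d[:].argmax(),315+d.argmin()))
    return z,pts
E
python3 - <<'E'
from fit import *
P=pose('wrist'); s=state(); z=s['tool_pos'][2]+.0385
h=np.radians(9.1); u=np.array([np.cos(h),np.sin(h)]); v=np.array([-u[1],u[0]]); S=np.array([.5428,.0067])
X=ray(P,[[200+285.5/2.2,20+465/2.2],[200+283.5/2.2,20+290/2.2],[200+282.5/2.2,20+238/2.2]],z)[:,:2]-S
print('along/lateral mm', (X@u*1000).round(1),(X@v*1000).round(1))
T=ray(P,[[200+293/2.2,20+83/2.2]],.0775)[:,:2]-S; print('stub top',T@u*1000,T@v*1000)
X2=ray(P,[[200+174/2.2,20+277/2.2],[200+386/2.2,20+276/2.2]],.012)[:,:2]; print(X2.mean(0)+.043*u, np.degrees(np.arctan2((X2[1]-X2[0])[0],-(X2[1]-X2[0])[1])))
E
```

```text
along/lateral mm [-72.3 -35.2 -25.3] [-0.2  0.5  0.8]
stub top [1.31508844] [-0.30743895]
[0.54377511 0.00642816] 9.234115823698858
```

>>> {"method": "play_rows", "body": {"linear": [[0, 0, 0], [0.005, 0.0008, 0], [0.006, 0.001, 0], [0.002, 0.0003, 0], [0, 0, 0], [0, 0, 0]], "turn": [-1, 0, 0, 0, 0, 0]}}

```text
time: 20.52
tool_pos: [0.4664, 0.0011, 0.0269]
tool_rot: [-0.0, 0.998, 0.07, -0.0]
contact_force: [0.4, 0.6, -1.1]
gripper_width: 0.261
grasp_force: 58.9
```

>>> {"method": "play_rows", "body": {"linear": [[0.002, 0.0003, 0], [0.002, 0.0003, 0], [0, 0, 0]], "turn": [0, 0, 0]}}

```text
time: 20.9
tool_pos: [0.4707, 0.0016, 0.0271]
tool_rot: [0.0, 0.998, 0.07, 0.0]
contact_force: [0.1, 0.4, -1.1]
gripper_width: 0.26
grasp_force: 58.9
```

>>> {"method": "play_rows", "body": {"linear": [[0.0015, 0.0002, 0], [0.0015, 0.0003, 0], [0, 0, 0]], "turn": [0, 0, 0]}}

```text
time: 21.28
tool_pos: [0.4737, 0.0022, 0.0271]
tool_rot: [-0.0, 0.998, 0.07, 0.0]
contact_force: [0.1, 0.5, -1.1]
gripper_width: 0.261
grasp_force: 58.9
```

>>> {"method": "play_rows", "body": {"linear": [[0.0015, 0.0002, 0], [0, 0, 0]], "turn": [0, 0]}}

```text
time: 21.52
tool_pos: [0.4752, 0.0024, 0.0271]
tool_rot: [-0.0, 0.998, 0.07, 0.0]
contact_force: [-0.1, 0.2, -1.4]
gripper_width: 0.262
grasp_force: 58.9
```

>>> {"method": "play_rows", "body": {"linear": [[0.002, 0.0003, 0], [0.002, 0.0003, 0], [0.002, 0.0003, 0], [0.002, 0.0003, 0], [0, 0, 0]], "turn": [0, 0, 0, 0, 0]}}

```text
time: 22.15
tool_pos: [0.4832, 0.0036, 0.0271]
tool_rot: [0.0, 0.998, 0.07, 0.0]
contact_force: [0.1, -0.2, -2.0]
gripper_width: 0.257
grasp_force: 58.9
```

>>> {"method": "play_rows", "body": {"linear": [[0.002, 0.0003, 0], [0.002, 0.0003, 0], [0.002, 0.0003, 0], [0, 0, 0]], "turn": [0, 0, 0, 0]}}

```text
time: 22.65
tool_pos: [0.4892, 0.0045, 0.0271]
tool_rot: [0.0, 0.998, 0.07, 0.0]
contact_force: [-0.7, 0.2, -1.5]
gripper_width: 0.257
grasp_force: 58.9
```

>>> {"method": "play_rows", "body": {"linear": [[0.002, 0.0003, 0], [0.002, 0.0003, 0], [0.002, 0.0003, 0], [0, 0, 0]], "turn": [0, 0, 0, 0]}}

```text
time: 23.15
tool_pos: [0.4951, 0.0055, 0.0269]
tool_rot: [-0.0, 0.998, 0.07, -0.0]
contact_force: [-1.2, 0.3, -0.5]
gripper_width: 0.259
grasp_force: 58.9
```

>>> {"method": "play_rows", "body": {"linear": [[0.002, 0.0003, 0], [0.001, 0.0002, 0], [0, 0, 0]], "turn": [0, 0, 0]}}

```text
time: 23.52
tool_pos: [0.4976, 0.0061, 0.0267]
tool_rot: [-0.0, 0.998, 0.07, -0.001]
contact_force: [-2.7, 1.5, -1.1]
gripper_width: 0.256
grasp_force: 58.8
```

```bash
python3 - <<'E'
from fit import *
n='wrist'; P=pose(n); im=grab_frame(n); save('w8.png',im)
im=im[:,:,::-1].astype(int); pt=proj(P,[[.5428,.0067,.0775]])[0]; print(pt)
u,v=pt.round().astype(int); g=cv2.cvtColor(im.astype(np.uint8),cv2.COLOR_BGR2GRAY)
w=im[v-20:v+21,u-22:u+23]; k=((w[:,:,0]-w[:,:,2])>8)&(w.sum(2)>360); n_,l,st,ce=cv2.connectedComponentsWithStats(k.astype(np.uint8)); print([(a.tolist(),(c+[u-22,v-20]).round(1).tolist()) for a,c in zip(st[1:],ce[1:]) if a[4]>20])
print(g[v-28:v+30:2,u-27:u+28:3])
E
```

```text
[330.70318648 181.65531663]
[([7, 6, 30, 28, 648], [330.5, 181.4]), ([0, 24, 7, 17, 61], [310.7, 195.0])]
[[156 128  65  58  61  95 124 152 149 152 141 124  68  67  53  95 149 155
  155]
 [156 123  59  57  61 115 121 133 114 119 126 135  63  65  55  82 150 156
  156]
 [155 104  58  66  69  96  87  90  99 102  92  92  63  76  53  67 149 157
  153]
 [152  89  53  88  75  82  99 128 137 142 138 117  94  86  66  65 147 156
  155]
 [158  95  56 111  82 123 133 141 142 145 143 147 144 105  92  62 144 157
  156]
 [155 103  54  95 109 138 141 142 143 146 148 148 146 134  94  76 146 152
  155]
 [158 116  51  88 130 138 141 141 145 145 146 148 149 146 119  99 153 158
  155]
 [151 128  70 123 135 137 143 147 150 153 151 151 147 148 147 123 151 156
  157]
 [139 142 101 131 132 140 149 150 155 155 153 149 152 153 148 137 155 155
  152]
 [124 145 108 132 135 141 149 152 151 152 152 150 151 150 147 141 154 153
  152]
 [137 132 120 131 135 150 154 151 152 153 155 151 153 149 149 147 154 154
  152]
 [152 122 125 129 137 150 151 152 152 149 151 152 152 149 147 149 155 155
  150]
 [153 133 129 129 142 
[... 655 characters left out ...]
 149 151 154 154 149 150 128  47  26  26  18
   23]
 [ 95 149 154 153 120 127 136 138 142 147 145 145 138  76  23  20  23  24
   21]
 [131 151 153 147  64  77 120 140 139 142 139 112  80  29  21  23  25  21
   22]
 [143 155 155 122  33  29  95 144 149 148 139  55  27  27  20  25  25  23
   25]
 [149 152 151  73  25  23  90 149 156 153 140  40  24  24  22  21  19  22
   24]
 [149 156 139  45  30  21  86 147 153 153 144  43  22  23  24  23  25  25
   24]
 [153 155 137  31  24  25  86 148 150 155 140  43  19  26  24  27  26  22
   27]
 [152 153 125  24  22  27  85 146 154 152 144  42  24  25  19  21  25  34
   50]
 [154 158 119  29  27  26  85 149 153 154 143  40  25  24  25  28  41  59
   61]]
```

>>> {"method": "play_rows", "body": {"linear": [[0.0015, 0.0002, 0], [0.0015, 0.0002, 0], [0, 0, 0]], "turn": [0, 0, 0]}}

```text
time: 23.95
tool_pos: [0.5004, 0.0067, 0.0265]
tool_rot: [-0.001, 0.998, 0.07, -0.001]
contact_force: [-3.3, 2.6, -1.4]
gripper_width: 0.258
grasp_force: 58.9
```

>>> {"method": "play_rows", "body": {"linear": [[0.0015, 0.0002, 0], [0.0015, 0.0003, 0], [0, 0, 0]], "turn": [0, 0, 0]}}

```text
time: 24.32
tool_pos: [0.5052, 0.0074, 0.0275]
tool_rot: [-0.001, 0.998, 0.07, 0.001]
contact_force: [-0.2, 4.8, -1.6]
gripper_width: 0.257
grasp_force: 58.9
```

>>> {"method": "play_rows", "body": {"linear": [[0.0015, 0.0002, 0], [0.0015, 0.0003, 0], [0, 0, 0]], "turn": [0, 0, 0]}}

```text
time: 24.7
tool_pos: [0.5081, 0.0077, 0.0276]
tool_rot: [-0.0, 0.998, 0.07, 0.001]
contact_force: [-0.7, 4.5, -0.4]
gripper_width: 0.26
grasp_force: 59.0
```

>>> {"method": "play_rows", "body": {"linear": [[0.0015, 0.0002, 0], [0.0015, 0.0003, 0], [0, 0, 0]], "turn": [0, 0, 0]}}

```text
time: 25.08
tool_pos: [0.5113, 0.0077, 0.0275]
tool_rot: [0.0, 0.998, 0.07, 0.001]
contact_force: [3.2, 4.3, -1.5]
gripper_width: 0.26
grasp_force: 58.8
```

>>> {"method": "play_rows", "body": {"linear": [[0.001, 0.0002, 0], [0.001, 0.0001, 0], [0, 0, 0]], "turn": [0, 0, 0]}}

```text
time: 25.45
tool_pos: [0.5125, 0.0079, 0.0272]
tool_rot: [0.0, 0.998, 0.07, 0.0]
contact_force: [0.6, 3.6, -0.8]
gripper_width: 0.26
grasp_force: 58.9
```

```bash
python3 - <<'E'
from fit import *
n='wrist'; P=pose(n); s=state(); q=s['tool_rot']; print(s['tool_pos'],np.degrees(2*np.arctan2(q[2],q[1])),s['contact_force'],s['ft_torque'])
im=grab_frame(n); save('w9.png',im); g=cv2.cvtColor(im,cv2.COLOR_RGB2GRAY); pt=proj(P,[[.5428,.0067,.0775]])[0]; print(pt)
w=im[:,:,::-1].astype(int)[200:260,300:360]; k=((w[:,:,0]-w[:,:,2])>8)&(w.sum(2)>360); n_,l,st,ce=cv2.connectedComponentsWithStats(k.astype(np.uint8)); print([(a.tolist(),(c+[300,200]).round(1).tolist()) for a,c in zip(st[1:],ce[1:]) if a[4]>20])
print(g[226:300:2,280:380:4])
E
```

```text
[0.51246666 0.00793122 0.02717337] 7.982994618887439 [ 0.56408562  3.63783199 -0.78129012] [ 0.71884634 -0.21288339  0.131261  ]
[329.63761016 215.67762407]
[([0, 0, 18, 35, 242], [306.5, 217.4]), ([16, 3, 28, 26, 578], [329.4, 215.5])]
[[ 66  61  47  21  24  27 117 154 155 139 144 151 153 153 149 146  73  25
   21  23  21  25  64  64  65]
 [ 68  66  62  29  20  19  62 149 154 145 134 144 148 150 148 122  25  24
   14  24  22  47  72  74  72]
 [ 70  79  71  43  10   9  17 122 151 149 110 134 143 141 117  51  22  25
   21  23  38  76 113 116  85]
 [116 123  92  46  10  11  10 121 149 150  42 127 143 149  76  15  25  22
   24  32  58 116 153 155 126]
 [153 156 135  35   0   6  13 115 137 102  10  97 138 133  41   9  20  24
   28  52  71 151 156 156 151]
 [155 156 152  37   8   4  12  41  50  20   9  34  57  48   9  11  25  36
   52  63  91 151 153 154 151]
 [153 154 152  30   6  10   9   9   4  11  14  18  10   1   3  10  38  61
   65  68 111 152 152 150 149]
 [151 147 149  25  13  13  14  14  12  14  13  15  16  16  15   9  55  62
   67  64 117 152 151 149 150]
 [151 149 145  18  16  
[... 2322 characters left out ...]
17  19  19  23  22  22  22  19  14  12
   64  68  69  55   9  14   8]
 [ 74  25  13  15  31  20  24  25  20  27  22  17  25  32  37  53  13  17
   57  78  76  63  12  13  14]
 [160  42  14  30 133  75  75  84  53  59  66  58 105 119 128 114  17  29
  127 161 155  87   6  19   8]
 [208  58  19  36 174 149 149 146 115  84  84 111 149 151 171 132   7  36
  163 206 128  32  17  11  12]
 [209  66  16  46 180 173 153 154 147 129 126 141 153 151 177 136   9  34
  170 178  28  11  17  14  10]
 [199  68  18  63 180 181 162 149 153 151 149 154 148 161 179 157   9  38
  174 113  15  14  16   7  15]
 [170  64  18  71 181 181 174 156 153 151 153 150 158 177 179 168  14  37
  162  57  13   7  17  17   8]]
```

>>> {"method": "play_rows", "body": {"linear": [[0.0005, 0.0001, 0], [0, 0, 0]], "turn": [0, 0]}}

```text
time: 25.75
tool_pos: [0.5125, 0.0081, 0.0271]
tool_rot: [0.0, 0.998, 0.07, -0.0]
contact_force: [-0.3, 3.6, -1.2]
gripper_width: 0.258
grasp_force: 59.0
```

>>> {"method": "play_rows", "body": {"linear": [[0, 0, 0], [0, 0, 0], [0, 0, 0], [0, 0, 0], [0, 0, 0.01], [0, 0, 0.03], [0, 0, 0.04], [0, 0, 0]], "turn": [0, 0, 0, 0, 0, 0, 0, 0], "hand": 0.055}}

```text
time: 26.75
tool_pos: [0.5158, 0.0077, 0.1122]
tool_rot: [0.001, 0.998, 0.07, 0.004]
contact_force: [0.5, 0.0, -0.4]
gripper_width: 0.643
grasp_force: 0.0
```

```bash
python3 - <<'E'
from fit import *
n='wrist'; P=pose(n); s=state(); print(s['time'],s['tool_pos'],s['contact_force'],s['gripper_width'])
im=grab_frame(n); save('w10.png',im); g=cv2.cvtColor(im,cv2.COLOR_RGB2GRAY)
for d in trace(n,'clip'): print(d['p'],d['location'])
h=np.radians(9.1); u=np.array([np.cos(h),np.sin(h)]); S=np.array([.5428,.0067]); 
pt=proj(P,[[*S,.0775],[*(S-u*.0105),.0735],[*(S-u*.024),.0735],[*(S-u*.0375),.0735],[*(S+u*.038),.0655]]); print(pt.round(1))
w=im[:,:,::-1].astype(int); u0,v0=pt[0].round().astype(int)
k=((w[:,:,0]-w[:,:,2])>8)&(w.sum(2)>360); k=k[v0-20:v0+21,u0-22:u0+23]; n_,l,st,ce=cv2.connectedComponentsWithStats(k.astype(np.uint8)); print([(a.tolist(),(c+[u0-22,v0-20]).round(1).tolist()) for a,c in zip(st[1:],ce[1:]) if a[4]>20])
c=int(pt[2][0]); print('col',c-3,'rows from 100', g[100:330:2,c-3:c+4].mean(1).round().astype(int).tolist())
c=int(pt[4][0]); r=int(pt[4][1]); print('nose',pt[4],g[r-14:r+14:2,c-12:c+13:2])
E
```

```text
26.75 [0.51582349 0.00773917 0.11215615] [ 0.48224457  0.04193447 -0.35709278] 0.6428544326632702
0.91 [315.7, 189.1]
[[323.7 172.7]
 [323.8 186.3]
 [324.  205. ]
 [324.3 223. ]
 [322.6 112.2]]
[([4, 0, 10, 31, 121], [309.2, 167.0]), ([13, 12, 19, 17, 236], [323.8, 172.6])]
col 321 rows from 100 [55, 54, 55, 55, 54, 56, 56, 57, 74, 89, 84, 89, 99, 101, 102, 103, 102, 102, 112, 132, 135, 133, 133, 128, 119, 114, 113, 117, 123, 98, 119, 128, 132, 136, 133, 134, 134, 133, 136, 137, 133, 125, 103, 41, 12, 15, 17, 17, 28, 57, 46, 19, 32, 58, 36, 20, 46, 60, 30, 22, 72, 135, 149, 158, 162, 164, 164, 162, 162, 165, 163, 162, 162, 163, 162, 162, 163, 162, 164, 157, 107, 32, 46, 108, 143, 161, 164, 162, 162, 162, 162, 163, 163, 161, 162, 161, 162, 161, 162, 163, 162, 161, 162, 160, 160, 162, 160, 162, 160, 161, 162, 160, 159, 160, 160]
nose [322.57500003 112.20665932] [[ 53  52  52  51  54  58  55  51  54  55  56  57  56]
 [ 55  55  54  54  53  58  56  48  53  54  59  62  57]
 [ 56  55  56  55  56  58  54  50  55  55  56  55  57]
 [ 52  52  52  54  56  57  55  54  56  54  55  55  56]
 [ 55  53  54  58  53  55  57  53  56  55  57  52  56]
 [ 55  54  56  55  53  58  57  54  56  58  59  56  56]
 [ 57  55  53  53  55  54  58  54  53  52  56  56  58]
 [ 54  56  54  60  57  56  55  56  58  55  56  58  60]
 [ 55  54  54  54  57  61  57  54  57  56  60  54  60]
 [ 57  55  55  54  76 102  97  67  55  58  56  57  55]
 [ 53  52  56  56 105 132 129  89  48  51  56  56  55]
 [ 49  41  31  53 115 136 136  93  28  23  37  38  49]
 [ 24   7  11  57 119 136 132 106  37  13  16   7  16]
 [ 13  17  22  69 124 133 135 119  54  22  23  16  17]]
```

```bash
python3 -c "
from plant import *
print(job_done())"
```

```text
the job is handed in; nothing more can be done
None
```

I handed the job in: the wheel is seated on the shoulder and the clip is through the cross hole. The sprung leg snapped round the stub (by my estimate the clip is within about 1 mm of home), and the arm has let go and is clear of everything.

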